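# Stand the slumped binder back up and close the bookend

## Robot

A 6-joint arm with a two-finger parallel gripper is mounted at the origin on the work surface. World frame = base frame: x ahead of the robot, y to its left, z up, the work surface at z = 0. Lengths are in m, angles in degrees, forces in N, time in s.
With the tool pointing down it reaches from about 0.4 to 0.825 m from the base axis. Payload 7 kg.
Tool frame: the origin (TCP) lies midway between the tips of the shut fingers; the grasp point (between the pads) lies 19 mm behind it; z points along the fingers, y is the direction in which the jaws open and shut (so a half turn about z gives the same grasp; the last joint's range is limited). The gripper opens to 88 mm and grips with 3 to 60 N. Pads are 19 mm wide; open, the fingers measure 130 mm over their backs; the gripper's body (78 mm by 193 mm) begins 47 mm behind the grasp point.
Start: joints at [87.668, 20.546, 0.682, 0, -70.136, -16.507], TCP at [0.218, 0.639, 0.196] pointing down, gripper open.
Joint ranges: [-176.03, 176.03], [-82.01, 121.73], [-58.28, 71.71], [-173.87, 95.51], [-174.79, -0.11], [-173.66, 173.66]. Speed limits (degrees/s): [136.94, 136.94, 172.46, 180, 180, 180].

## Interface

Orientations are given as [roll, pitch, yaw] about the fixed x, y, z axes, in that order (R = Rz(yaw) Ry(pitch) Rx(roll)).
In Python, from plant import r gives the robot as it stands. The module is installed in compiled form; this text tells all that it offers.
- The arm moves only by the tool send_rows, never from a script. Its argument "motion" is a list of rows, each an object with "travel": the shift along the tool's x, y, z in m, a list of three; "spin": the turn about the tool's z in degrees. In form: [{"travel": [tx, ty, tz], "spin": spin}, ...]. A call has 1 to 5 rows; each row shifts and turns the pose as measured when the row begins, along the tool's axes as they then stand; what a row does not reach is not made up. A row lasts 1/12 s, in which the tool goes at most 41.7 mm and 7.16 degrees, less where a joint would pass 70% of its speed; a pose out of reach is approached as far as the arm can. A call is refused whole if a number of a shift passes 0.0417 or a number of a turn 7.16, either way. A call with a gripper value outside its range is refused whole. "gripper" is the gripper command: -1 is shut, 1 is fully open, values between are in proportion, set as the call begins (left out, the last holds). The fingers move at their own pace and stop on an object; "squeeze" is the grip in N (left out, the last holds). Time passes only in rows, so rows that do not move let the fingers close. It gives the time, the measured TCP pose, the force and the opening at its end, in the units of the state.
- r.get_state(): the state, without advancing time (a new reading comes with each control period).
- r.capture(name): name is "scene" or "top" or "wrist"; returns (picture, depth): 480x640x3 uint8, blue, green, red; 480x640 float32, m along the optical axis (not along the pixel's ray), 0 where there is no reading.
- r.get_calibration(name): a dict with "fov_y" (degrees; the focal length in pixels is half the picture's height over the tangent of half this angle, whatever the lens; pixels are square), "cx", "cy" (the principal point, pixels), "origin" and "orientation" of the camera in the world. Camera axes: x right, y down, z forward; pixel columns grow to the right and rows downward; lengths in m; the calibration is good to about 2 mm. A picture is of the moment at which its call begins: read the wrist's pose just before it. get_calibration takes no time and is no camera call; for the wrist camera it gives the pose at the moment of the call.
- r.close_job(): hands the job in, once; it reports no verdict.
Trained networks look in the newest picture that a camera, given by its name, has taken for a name from the list of things; names that differ only in an ending like _2 or _b are one class to them, and where a whole thing is asked for, a point or a joint stands for the part that bears it (a point fixed in the world has none). Each returns a list of dicts, best first, with "conf" (0 to 1); they miss things now and then, are a little off and sometimes report something else, mostly with a low value. They report only what shows in the picture. A call takes as long as a camera call. They do not tell look-alikes from the thing itself.
- r.boxes_of(camera, target): "at" ([x, y, z] in m, in the coordinates of the camera as it stood for that picture, good to about 4 mm: the middle of the surface that is visible of it).
- r.pinpoint(camera, target): "at" ([x, y, z] in m, in the coordinates of the camera as it stood for that picture, good to about 4 mm: a listed point, or the origin of a listed thing).
The state is a dict: "time_s": time; "joints": joint angles; "qd": joint speeds; "joint_torque": joint torques, N m; "tcp_pos": TCP position; "eef_rot": TCP orientation; "contact_force": force on the tool from outside, world axes, zero at the start; "moment": the same for the moment, N m; "gripper_width": finger opening in m.
Only numpy, scipy, OpenCV 4.12 (cv2) and the standard library are available. Lean on these libraries where they do the work, as an engineer would, in place of code of your own. Each camera call takes 0.05 s, during which the arm holds its last target. There are 200 camera calls.

## Task

The red binder in the desk rack has slumped over onto the yellow sliding bookend. First push the red binder itself back upright beside the other binders, leaving the bookend where it is, and only then push the bookend along until it is snug against the red binder. Lift nothing, keep the red binder square in the row, and leave the things standing on the desk beside the rack alone.

Things in the scene. Friction and masses are not known exactly. Their poses are not given: they have to be found in the camera images.
- rack: Dark steel file rack fixed to the desk. Origin: centre of its base's underside; base 210 (x) x 320 (y) x 8 mm. z up; y runs along the row, from the fixed end wall (190 mm wide, 178 mm high, inner face y = -143) to the bookend side (+y). Blue and grey binders fill y = -143 to -45 mm (+-1); the red one belongs upright at y = -45 to +3 mm, within 15 mm of x = 0.
- red_binder_mid (a point): Centre (half-way up) of the red binder; axes as its body. Upright in its place it is 115 mm above the desk. The binder leans 20 to 33 degrees towards rack +y: its lower +y edge stands on the base near rack y = +10 mm, its +y face rests on the bookend's top edge, and its top +y edge overhangs the bookend: push that edge from the +y side, towards rack -y.
- red_binder: Red ring binder, loose, 0.35 to 0.7 kg, 180 mm along its x, 48 mm thick along its y, 215 mm tall along its z. Origin: centre of its underside. Upright, its axes lie along the rack's and it stands by itself; tipped up about its lower +y edge it passes its balance at 13 degrees and its top +y edge rises to 223 mm above the desk (other top edge 228 mm on the way): keep the gripper's palm above that.
- bookend (a joint): Slide of the yellow bookend, m. 0 = farthest from the row; grows towards the row (rack -y), at most 0.085; starts between 0 and 0.02. Its plate's inner face lies at rack y = 73 mm minus this value; about 0.070 brings it against the upright red binder. It takes 4 N to move and stays where it is left.
- bookend_tab (a point): Middle of the top edge, outer (+y) face, of the bookend's push tab. The bookend is an upright plate (150 mm along rack x, 6 thick, top 118 mm above the desk) with a flat foot running outwards (+y) to this upturned tab: 110 mm along rack x, 6 thick, top 49 mm above the desk, outer face 76 mm outside the plate's inner face. Push it towards rack -y.
- grey_binder_mid (a point): Centre of the grey binder, same size, 0.9 kg, loose, upright in the row next to the red one's place.
- blue_binder_mid (a point): Centre of the blue binder, same size, 0.9 kg, loose, upright in the row against the rack's end wall.
- pen_pot: Black round pen pot with pens, 76 mm across, pot 95 mm and pens 145 mm tall, loose on the desk beside the rack. Origin: centre of its underside. Not to be disturbed.
- sanitiser: Clear pump bottle with a blue band, 54 mm across, 153 mm tall, loose on the desk. Origin: centre of its underside. Not to be disturbed.
- stapler: Green and black stapler, 110 x 36 mm, about 55 mm tall, loose on the desk. Origin: centre of its underside. Not to be disturbed.
Not all that is in view belongs to the job. There is more than one size of the red_binder; the job needs the largest.

How it is judged (in metres and radians):
On the way, in this order (a step that is already met when the one before it is completed fails the run):
1. the red binder stands upright (within 0.10 rad) while the bookend is still out (value under 0.035) (angle between red_binder_mid's own z axis and vertical below 0.1 rad and value of joint bookend below 0.035 m), for 0.2 s.
2. the bookend has been pushed up against the upright red binder (value over 0.062) (value of joint bookend above 0.062 m and angle between red_binder_mid's own z axis and vertical below 0.06 rad and height (world z) of red_binder_mid between 0.108 and 0.124 m), for 0.2 s.
At the end, for the whole second after the job is handed in: Red binder at rest on the rack base, upright within 0.06 rad, in its place within 11 mm along the row and 35 mm across it, square with the rack within 0.12 rad; bookend closed against it (value over 0.062, at most about 8 mm slack); grey and blue binders upright within 0.06 rad (all of step 2 and angle between the y axis of red_binder_mid and the y axis of rack, either way round below 0.12 rad and x of red_binder_mid in the frame of rack between -0.035 and 0.035 m and y of red_binder_mid in the frame of rack between -0.032 and -0.01 m and linear speed of red_binder below 0.02 m/s and angular speed of red_binder below 0.1 rad/s and angle between each of blue_binder_mid, grey_binder_mid's own z axis and vertical below 0.06 rad); the robot touches nothing.
It fails at once if the red binder is lifted (centre more than 135 mm above the desk) (height (world z) of red_binder_mid above 0.135 m).
It fails at once if the grey or blue binder is lifted, tipped or displaced (over 30 mm) (distance of any of blue_binder_mid, grey_binder_mid from where it was at the start of the episode above 0.03 m).
It fails at once if the pen pot, the bottle or the stapler is moved more than 15 mm or tipped (distance of any of pen_pot, sanitiser, stapler from where it was at the start of the episode above 0.015 m or angle between any of pen_pot, sanitiser, stapler's own z axis and vertical above 0.3 rad).
It also fails if it takes over 48 s, if anything falls off the work surface, if the arm or the gripper's body presses on something with over 40 N, if the wrist force passes 120 N, or if a joint passes its speed limit or range.

## Working session

There is one attempt and no reset: what is moved stays moved. The work goes in short steps, Python scripts to look and compute and a tool call to move; the robot and the scene stay as the last step left them, time stands still between calls to the robot, and variables do not carry over. Pictures are saved under pics/ and viewed, about 8 in all and at most 12, crops included, and the job is handed in when it is done.

Besides the shell and the picture viewer there is one more tool, called after "Emit:" in YAML: its name, and indented under it one key for each argument. send_rows: Moves the arm, as the interface text tells. Its arguments: {"type":"object","properties":{"motion":{"type":"array"},"gripper":{"type":"number"},"squeeze":{"type":"number"}},"required":["motion"]}

```bash
mkdir -p pics; cat > h.py <<'E'
import numpy as np, cv2
from plant import r
from scipy.spatial.transform import Rotation as R
def cam(n):
    c=r.get_calibration(n); o=np.array(c["orientation"],float)
    M=R.from_euler("xyz",o,degrees=True).as_matrix() if o.size==3 else o.reshape(3,3)
    return M,np.array(c["origin"]),240/np.tan(np.radians(c["fov_y"]/2)),c["cx"],c["cy"]
def W(n,p): M,o,*_=cam(n); return M@np.array(p)+o
def cloud(n,d):
    M,o,f,cx,cy=cam(n); v,u=np.mgrid[:480,:640]
    return np.stack([(u-cx)/f*d,(v-cy)/f*d,d],-1)@M.T+o
def proj(n,p):
    M,o,f,cx,cy=cam(n); q=M.T@(np.array(p)-o); return np.round([q[0]/q[2]*f+cx,q[1]/q[2]*f+cy])
E
python3 - <<'E'
from h import *
np.set_printoptions(precision=3,suppress=True)
print(r.get_state()); 
for n in("scene","top"):
    print(n,r.get_calibration(n)); p,d=r.capture(n); cv2.imwrite(f"pics/{n}0.png",p); np.save(n+"0.npy",d)
    for t in("rack","red_binder_mid","bookend_tab","grey_binder_mid","blue_binder_mid","pen_pot","sanitiser","stapler"):
        for x in r.pinpoint(n,t)[:3]: w=W(n,x["at"]);print(t,round(x["conf"],2),w,proj(n,w))
E
```

```text
{'time_s': 0.0, 'joints': array([ 87.667,  20.592,   0.634,  -0.022, -70.137, -16.507]), 'qd': array([-0.077,  0.054, -0.04 , -0.171,  0.004,  0.004]), 'joint_torque': array([  0.   , -58.271,  29.306,   6.997,   0.007,  -0.   ]), 'tcp_pos': array([0.218, 0.638, 0.195]), 'eef_rot': array([179.903,  -0.007, -18.848]), 'contact_force': array([-0.093,  0.638,  0.006]), 'moment': array([-0.002,  0.062,  0.012]), 'gripper_width': 0.08731848628329958}
scene {'fov_y': 43.894456769512274, 'cx': 316.25845964065144, 'cy': 241.82871734877503, 'origin': array([1.473, 0.029, 1.143]), 'orientation': array([-138.051,    1.082,   93.605])}
rack 0.7 [ 0.537 -0.054 -0.005] [315. 270.]
red_binder_mid 0.75 [0.51  0.255 0.014] [441. 261.]
red_binder_mid 0.69 [0.808 0.109 0.017] [383. 364.]
red_binder_mid 0.62 [ 0.544 -0.021  0.113] [328. 240.]
blue_binder_mid 0.24 [0.563 0.083 0.044] [372. 267.]
pen_pot 0.93 [ 0.389 -0.386  0.001] [195. 221.]
pen_pot 0.55 [ 0.523 -0.388  0.002] [184. 259.]
sanitiser 0.83 [ 0.52  -0.39  -0.002] [184. 259.]
stapler 0.73 [ 0.708 -0.422  0.   ] [153. 319.]
top {'fov_y': 42.798185265688794, 'cx': 310.7562383786416, 'cy': 241.43492478777853, 'origin': array([ 0.326, -0.058,  1.452]), 'orientation': array([-170.943,    0.463,  -90.408])}
rack 0.84 [ 0.532 -0.058 -0.002] [315. 252.]
red_binder_mid 0.95 [ 0.545 -0.024  0.11 ] [300. 239.]
red_binder_mid 0.6 [0.808 0.102 0.015] [249. 140.]
red_binder_mid 0.6 [0.511 0.252 0.019] [184. 261.]
bookend_tab 0.55 [0.567 0.079 0.049] [256. 235.]
grey_binder_mid 0.78 [ 0.517 -0.114  0.119] [341. 251.]
blue_binder_mid 0.89 [ 0.513 -0.175  0.116] [368. 253.]
pen_pot 0.74 [ 0.391 -0.394  0.001] [459. 310.]
sanitiser 0.88 [ 0.527 -0.395  0.   ] [456. 253.]
stapler 0.78 [ 0.706 -0.427 -0.002] [466. 180.]
stapler 0.67 [ 0.525 -0.392 -0.002] [455. 254.]
```

View pics/scene0.png

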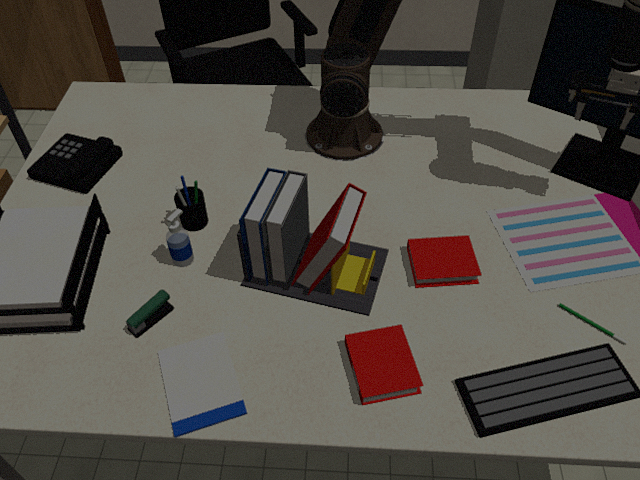

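```bash
python3 - <<'E'
from h import *
p=cv2.imread("pics/top0.png");cv2.imwrite("pics/top0c.png",cv2.resize(p[150:350,180:430],None,fx=3,fy=3))
E
```

```text
(no output)
```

View pics/top0c.png

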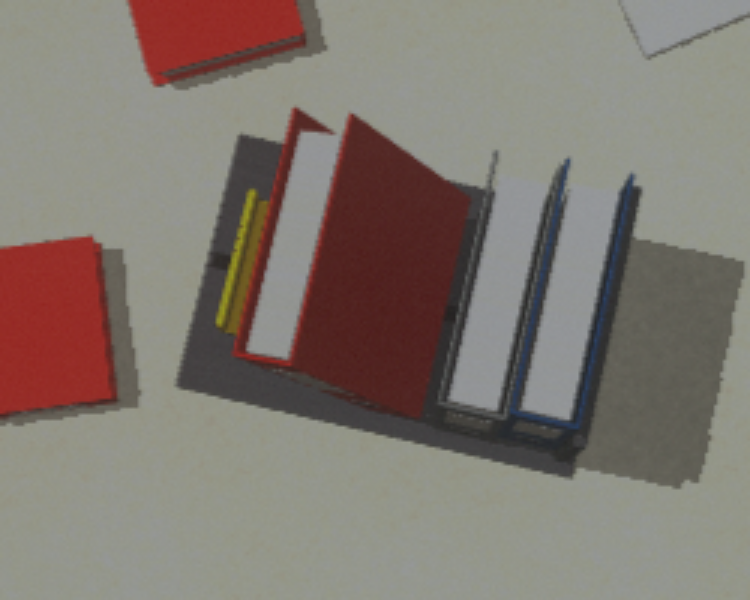

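Two small red binders lie flat at (441,261) and (383,364). The one I want is the large leaning binder in the rack, at scene (328,240), and the top crop confirms it. Next I'll measure the geometry.

```bash
python3 - <<'E'
from h import *
np.set_printoptions(precision=4,suppress=True)
for n in("top","scene"):
    d=np.load(n+"0.npy"); P=cloud(n,d); im=cv2.imread(f"pics/{n}0.png"); hsv=cv2.cvtColor(im,cv2.COLOR_BGR2HSV)
    reg=(d>0)&(abs(P[...,0]-.54)<.2)&(P[...,1]>-.3)&(P[...,1]<.18)
    hi=reg&(P[...,2]>.2)
    print(n,"desk z",np.median(P[...,2][(d>0)&(P[...,0]>.3)&(P[...,1]>.3)&(P[...,2]<.02)]))
    dark=reg&(hsv[...,2]<95)&(abs(P[...,2]-.008)<.006)
    rect=cv2.minAreaRect((P[dark][:,:2]*1000).astype(np.float32)); print("base",rect)
    g=hi&(P[...,1]<-.06)
    print("bg tops",cv2.minAreaRect((P[g][:,:2]*1000).astype(np.float32)),np.median(P[g][:,2]))
    red=((hsv[...,0]<8)|(hsv[...,0]>172))&(hsv[...,1]>120)&reg&(P[...,2]>.03)
    yel=(abs(hsv[...,0]-28)<8)&(hsv[...,1]>120)&reg
    th=np.radians(-13); 
    for nm,m in(("red",red),("yel",yel)):
        Q=P[m]; print(nm,len(Q),Q.min(0),Q.max(0))
        np.save(f"{n}_{nm}.npy",Q)
E
```

```text
top desk z -0.0015645959480412586
base ((563.19775390625, -74.0858154296875), (476.64996337890625, 290.8518981933594), 80.03714752197266)
bg tops ((512.6598510742188, -145.42037963867188), (97.26460266113281, 184.69422912597656), 76.63490295410156) 0.21707579318260217
red 4294 [ 0.4426 -0.108   0.03  ] [0.74   0.1799 0.2268]
yel 90 [0.5147 0.0603 0.0385] [0.6188 0.0886 0.0561]
scene desk z -0.00010146153742640607
base ((540.2337036132812, -62.24993896484375), (488.97369384765625, 231.3167266845703), 82.6093521118164)
bg tops ((512.9476318359375, -144.1572265625), (99.75655364990234, 192.5665740966797), 76.82203674316406) 0.21560217726015934
red 1631 [ 0.4462 -0.216   0.03  ] [0.7399 0.1799 0.2247]
yel 109 [ 0.5017 -0.2193  0.0019] [0.6343 0.0886 0.1784]
```

```bash
cat >> h.py <<'E'
YAW=-13.3; O=np.array([.5345,-.055,0]); RR=R.from_euler("z",YAW,degrees=True).as_matrix()
def rk(p): return (np.asarray(p)-O)@RR
def wd(q): return np.asarray(q)@RR.T+O
E
python3 - <<'E'
from h import *
np.set_printoptions(precision=4,suppress=True)
for n in("top","scene"):
    Q=rk(np.load(n+"_red.npy")); Q=Q[(abs(Q[:,0])<.11)&(Q[:,1]>-.06)&(Q[:,1]<.13)&(Q[:,2]<.24)]
    print(n,np.percentile(Q,[1,50,99],axis=0))
    t=Q[Q[:,2]>np.percentile(Q[:,2],75)]; print("top part",np.percentile(t,[2,50,98],axis=0))
    k=Q[Q[:,1]>.07]; print("y>.07", k.shape, np.percentile(k,[2,50,98],axis=0) if len(k) else 0)
    Y=rk(np.load(n+"_yel.npy")); Y=Y[(abs(Y[:,0])<.1)&(Y[:,1]>.03)]; print("yel",np.percentile(Y,[3,50,97],axis=0))
    f=Y[Y[:,2]>.035] ;print("yel top",np.percentile(f,[3,50,97],axis=0))
for w in([.545,-.024,.11],[.567,.079,.049]): print(rk(w))
s=r.get_state(); print(rk(s["tcp_pos"]),s["time_s"])
# -z of binder; TCP rack-frame targets in tool frame
T=R.from_euler("xyz",s["eef_rot"],degrees=True).as_matrix(); print("tool x,y in rack",(RR.T@T).T)
E
```

```text
top [[-0.088  -0.0313  0.0336]
 [-0.0008  0.0218  0.1471]
 [ 0.089   0.098   0.2229]]
top part [[-0.0879  0.043   0.1946]
 [-0.0032  0.0538  0.2051]
 [ 0.0856  0.0986  0.2238]]
y>.07 (362, 3) [[-0.0884  0.0758  0.1779]
 [ 0.0005  0.0951  0.1993]
 [ 0.0893  0.0994  0.2115]]
yel [[-0.0494  0.1307  0.0404]
 [-0.0016  0.1337  0.0482]
 [ 0.0515  0.1363  0.0535]]
yel top [[-0.0494  0.1307  0.0404]
 [-0.0016  0.1337  0.0482]
 [ 0.0515  0.1363  0.0535]]
scene [[-0.0893 -0.0293  0.0334]
 [ 0.0246  0.0375  0.1562]
 [ 0.0909  0.0999  0.2225]]
top part [[-0.0902  0.0468  0.1983]
 [-0.0065  0.059   0.2088]
 [ 0.0894  0.1002  0.2229]]
y>.07 (291, 3) [[-0.0903  0.0709  0.145 ]
 [ 0.0203  0.0931  0.1959]
 [ 0.0889  0.1003  0.2121]]
yel [[-0.0502  0.0687  0.0074]
 [ 0.0139  0.0997  0.0127]
 [ 0.0537  0.1366  0.0496]]
yel top [[-0.0427  0.1328  0.0432]
 [ 0.0064  0.1348  0.0479]
 [ 0.0502  0.1368  0.0503]]
[0.0031 0.0326 0.11  ]
[0.0008 0.1379 0.049 ]
[-0.4677  0.6024  0.1958] 0.9
tool x,y in rack [[ 0.9953 -0.0965 -0.    ]
 [-0.0965 -0.9953 -0.0001]
 [-0.      0.0001 -1.    ]]
```

```bash
cat >> h.py <<'E'
def rows(q,n,yaw=YAW-90):
    "rows from current pose to rack-frame point q with tool x along rack -y"
    s=r.get_state(); M=R.from_euler("xyz",s["eef_rot"],degrees=True).as_matrix(); y0=s["eef_rot"][2]
    d=wd(q)-s["tcp_pos"]; sp=-((yaw-y0+180)%360-180)/n
    for i in range(n):
        Mi=M@R.from_euler("z",sp*i,degrees=True).as_matrix(); print(np.round(Mi.T@d/n,4).tolist(),round(sp,2))
def rep():
    s=r.get_state(); print(s["time_s"],"rack tcp",np.round(rk(s["tcp_pos"]),4),"rot",np.round(s["eef_rot"],2),"F rack",np.round(s["contact_force"]@RR,2),s["gripper_width"])
E
python3 -c "
from h import *
rows([0.0,.17,.2],16)"
```

```text
[0.0317, 0.0241, -0.0003] 5.28
[0.0338, 0.0211, -0.0003] 5.28
[0.0356, 0.0179, -0.0003] 5.28
[0.0371, 0.0145, -0.0003] 5.28
[0.0382, 0.011, -0.0003] 5.28
[0.0391, 0.0075, -0.0003] 5.28
[0.0396, 0.0038, -0.0003] 5.28
[0.0398, 0.0002, -0.0003] 5.28
[0.0397, -0.0035, -0.0003] 5.28
[0.0392, -0.0071, -0.0003] 5.28
[0.0383, -0.0107, -0.0003] 5.28
[0.0372, -0.0142, -0.0003] 5.28
[0.0357, -0.0175, -0.0003] 5.28
[0.034, -0.0207, -0.0003] 5.28
[0.0319, -0.0238, -0.0003] 5.28
[0.0296, -0.0266, -0.0003] 5.28
```

Emit:
send_rows:
  motion:
    - {"travel": [0.032,0.024,0],"spin": 5.3}
    - {"travel": [0.034,0.021,0],"spin": 5.3}
    - {"travel": [0.036,0.018,0],"spin": 5.3}
    - {"travel": [0.037,0.0145,0],"spin": 5.3}
    - {"travel": [0.038,0.011,0],"spin": 5.3}
  gripper: 1

```text
time_s: 1.32
tcp_pos: [0.3285, 0.4734, 0.1932]
eef_rot: [180.0, -0.0, -45.8]
contact_force: [1.5, 0.2, 0.6]
gripper_width: 0.0875
```

Emit:
send_rows:
  motion:
    - {"travel": [0.039,0.0075,0],"spin": 5.3}
    - {"travel": [0.04,0.004,0],"spin": 5.3}
    - {"travel": [0.04,0,0],"spin": 5.3}
    - {"travel": [0.04,-0.0035,0],"spin": 5.3}
    - {"travel": [0.039,-0.007,0],"spin": 5.3}

```text
time_s: 1.73
tcp_pos: [0.4398, 0.2976, 0.1948]
eef_rot: [-179.8, 0.1, -73.5]
contact_force: [1.3, 0.9, -0.0]
gripper_width: 0.0876
```

```bash
python3 -c "
from h import *
rep();rows([0.0,.17,.2],8)"
```

```text
1.7333 rack tcp [-0.1732  0.3214  0.1948] rot [-1.7984e+02  7.0000e-02 -7.3510e+01] F rack [ 1.07  1.18 -0.05] 0.0875913030603009
[0.0272, -0.0094, -0.0007] 3.72
[0.0265, -0.0111, -0.0007] 3.72
[0.0257, -0.0128, -0.0007] 3.72
[0.0248, -0.0145, -0.0007] 3.72
[0.0239, -0.0161, -0.0007] 3.72
[0.0228, -0.0176, -0.0007] 3.72
[0.0216, -0.019, -0.0007] 3.72
[0.0203, -0.0204, -0.0007] 3.72
```

Emit:
send_rows:
  motion:
    - {"travel": [0.027,-0.0095,-0.0005],"spin": 3.7}
    - {"travel": [0.0265,-0.011,-0.0005],"spin": 3.7}
    - {"travel": [0.0255,-0.013,-0.0005],"spin": 3.7}
    - {"travel": [0.025,-0.0145,-0.0005],"spin": 3.7}
    - {"travel": [0.024,-0.016,-0.0005],"spin": 3.7}

```text
time_s: 2.15
tcp_pos: [0.5263, 0.1711, 0.1994]
eef_rot: [-179.7, 0.3, -93.2]
contact_force: [0.7, 0.3, 0.3]
gripper_width: 0.0876
```

Emit:
send_rows:
  motion:
    - {"travel": [0.023,-0.0175,-0.0005],"spin": 3.7}
    - {"travel": [0.0215,-0.019,-0.0005],"spin": 3.7}
    - {"travel": [0.02,-0.02,-0.0005],"spin": 3.7}
    - {"travel": [0,0,0],"spin": 0}

```text
time_s: 2.48
tcp_pos: [0.5785, 0.0924, 0.2017]
eef_rot: [-179.7, 0.3, -105.3]
contact_force: [0.2, 0.0, -0.5]
gripper_width: 0.088
```

```bash
python3 -c "
from h import *
rep();rows([0.0,.135,.175],3)
p,d=r.capture('wrist');cv2.imwrite('pics/w1.png',p)
P=rk(cloud('wrist',d));hsv=cv2.cvtColor(p,cv2.COLOR_BGR2HSV)
m=((hsv[...,0]<8)|(hsv[...,0]>172))&(hsv[...,1]>120)&(d>0)&(abs(P[...,0])<.11)&(P[...,1]<.13)&(P[...,2]>.03)
Q=P[m];print(len(Q),np.percentile(Q,[1,50,99],axis=0))
e=Q[Q[:,1]>np.percentile(Q[:,1],95)];print(np.polyfit(e[:,0],e[:,1],1),np.median(e,axis=0))
"
```

```text
2.4833 rack tcp [0.0089 0.1536 0.2017] rot [-179.69    0.34 -105.26] F rack [ 0.2   0.1  -0.48] 0.08799659982113527
[0.0063, 0.0028, 0.0088] -0.65
[0.0063, 0.0029, 0.0088] -0.65
[0.0063, 0.003, 0.0088] -0.65
39619 [[-0.08834938  0.00109844  0.10179696]
 [-0.0021771   0.04853787  0.19820661]
 [ 0.08742191  0.10077887  0.22486494]]
[0.01485578 0.1013303 ] [0.00367387 0.09997409 0.20487721]
```

View pics/w1.png

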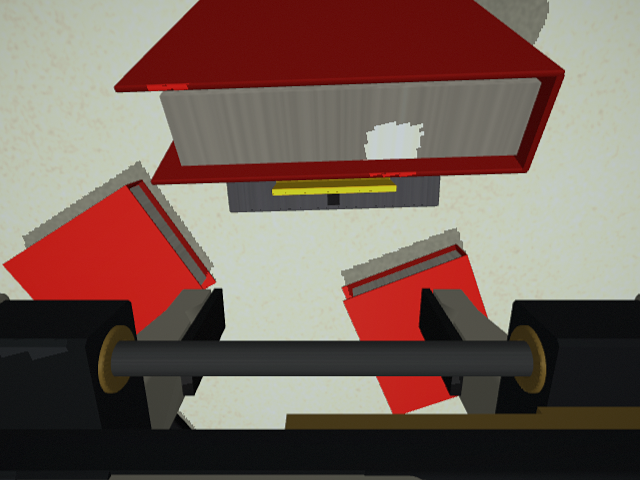

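The wrist view shows the red binder's overhanging edge at about (350,170), with both open fingers behind it and clear. I'll check where the camera sits, then line up.

```bash
python3 -c "
from h import *
print(rk(r.get_calibration('wrist')['origin']))"
```

```text
[0.0057689  0.07199353 0.39147797]
```

Emit:
send_rows:
  motion:
    - {"travel": [0.006,0.003,0.009],"spin": -0.7}
    - {"travel": [0.006,0.003,0.009],"spin": -0.7}
    - {"travel": [0.006,0.003,0.008],"spin": -0.6}
    - {"travel": [0,0,0],"spin": 0}

```text
time_s: 2.87
tcp_pos: [0.562, 0.078, 0.1724]
eef_rot: [-179.7, 0.4, -102.8]
contact_force: [-1.6, 0.5, -0.4]
gripper_width: 0.0879
```

```bash
python3 -c "
from h import *
rep();rows([0.0,.115,.173],1)"
```

```text
2.8667 rack tcp [-0.0038  0.1358  0.1724] rot [-179.75    0.38 -102.77] F rack [-1.69  0.13 -0.44] 0.08787835912944592
[0.0208, -0.0036, -0.0008] 0.53
```

Emit:
send_rows:
  motion:
    - {"travel": [0.012,-0.003,0],"spin": 0.5}
    - {"travel": [0.008,0,0],"spin": 0}
    - {"travel": [0.005,0,0],"spin": 0}
    - {"travel": [0.005,0,0],"spin": 0}
    - {"travel": [0.005,0,0],"spin": 0}

```text
time_s: 3.28
tcp_pos: [0.5564, 0.0443, 0.174]
eef_rot: [-179.6, 0.6, -103.0]
contact_force: [-5.7, 8.6, 15.5]
gripper_width: 0.0875
```

```bash
python3 -c "
from h import *
rep();rows([0.0,.1,.173],1)"
```

```text
3.2833 rack tcp [-0.0015  0.1017  0.174 ] rot [-179.61    0.56 -103.  ] F rack [-7.49  7.08 15.52] 0.08748948290078673
[0.0017, -0.0015, 0.001] 0.3
```

Emit:
send_rows:
  motion:
    - {"travel": [0,0,0],"spin": 0}

```text
time_s: 3.37
tcp_pos: [0.5567, 0.0443, 0.1754]
eef_rot: [-179.5, 0.7, -103.0]
contact_force: [0.4, 0.9, -0.0]
gripper_width: 0.0877
```

```bash
python3 -c "
from h import *
rep();s=r.get_state();print(s['moment'])
p,d=r.capture('scene');cv2.imwrite('pics/s2.png',cv2.resize(p[120:320,220:420],None,fx=3,fy=3))
print([ (rk(W('scene',x['at'])),x['conf']) for x in r.pinpoint('scene','bookend_tab')+r.pinpoint('scene','red_binder_mid')])"
```

```text
3.3667 rack tcp [-0.0012  0.1017  0.1754] rot [-179.52    0.66 -103.01] F rack [ 0.14  0.96 -0.04] 0.08765510277291551
[ 0.31017252 -0.02863101 -0.01311786]
[(array([-0.00469938,  0.14186285,  0.04529058]), 0.57), (array([0.22696918, 0.21848658, 0.01604161]), 0.97), (array([-0.09368717,  0.3004833 ,  0.01407572]), 0.83), (array([0.00209185, 0.02713847, 0.11296832]), 0.67)]
```

View pics/s2.png

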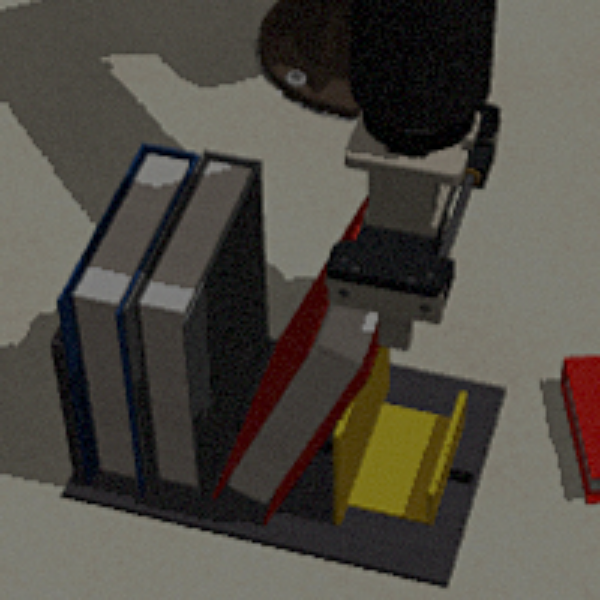

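The picture shows the fingers behind the red top edge at about (375,330), with the palm clear above. The bookend hasn't moved, so I'll keep pushing.

Emit:
send_rows:
  motion:
    - {"travel": [0.006,0,0.0005],"spin": 0.3}
    - {"travel": [0.006,0,0.0005],"spin": 0}
    - {"travel": [0.006,0,0.0005],"spin": 0}
    - {"travel": [0.006,0,0.0005],"spin": 0}
    - {"travel": [0.006,0,0.0005],"spin": 0}

```text
time_s: 3.93
tcp_pos: [0.5531, 0.0218, 0.1821]
eef_rot: [-179.1, 1.3, -103.1]
contact_force: [-7.2, 6.9, 18.3]
gripper_width: 0.0876
```

```bash
python3 -c "
from h import *
rep()"
```

```text
3.9333 rack tcp [0.0004 0.079  0.1821] rot [-179.07    1.3  -103.12] F rack [-8.56  5.03 18.26] 0.08762077942283623
```

Emit:
send_rows:
  motion:
    - {"travel": [0,0,0],"spin": 0}

```text
time_s: 4.02
tcp_pos: [0.553, 0.0216, 0.1832]
eef_rot: [-179.0, 1.3, -103.1]
contact_force: [-0.4, -0.1, 0.4]
gripper_width: 0.0877
```

```bash
python3 -c "
from h import *
rep()
p,d=r.capture('wrist');cv2.imwrite('pics/w2.png',p)
P=rk(cloud('wrist',d));hsv=cv2.cvtColor(p,cv2.COLOR_BGR2HSV)
m=((hsv[...,0]<8)|(hsv[...,0]>172))&(hsv[...,1]>120)&(d>0)&(abs(P[...,0])<.11)&(P[...,1]<.12)&(P[...,2]>.15)
Q=P[m];print(len(Q),np.percentile(Q,[1,50,99],axis=0))
for x0 in(-.07,0,.07):
  e=Q[abs(Q[:,0]-x0)<.01]; print(x0,e[e[:,1].argmax()],e[e[:,2].argmax()]) if len(e) else 0
r.capture('top');print([ (rk(W('top',x['at'])),x['conf']) for x in r.pinpoint('top','bookend_tab')+r.pinpoint('top','red_binder_mid')])"
```

```text
4.0167 rack tcp [0.0004 0.0789 0.1832] rot [-179.01    1.35 -103.11] F rack [-0.32 -0.2   0.41] 0.08766661326962417
40307 [[-0.08747718 -0.00088473  0.15212218]
 [-0.00377126  0.01653038  0.21105989]
 [ 0.08842241  0.06526725  0.22998557]]
-0.07 [-0.07490306  0.06595773  0.21570633] [-0.07093634  0.02094501  0.23040601]
0 [-0.00686667  0.06625736  0.21572565] [-0.00683984  0.05262727  0.30669686]
0.07 [0.06131258 0.06714954 0.22974937] [0.0650502  0.03750053 0.28779404]
[(array([1.22543488e-04, 1.38079444e-01, 4.69698776e-02]), 0.63), (array([0.22906933, 0.21401087, 0.01778823]), 0.79), (array([-0.09244048,  0.29555817,  0.01539273]), 0.68)]
```

View pics/w2.png

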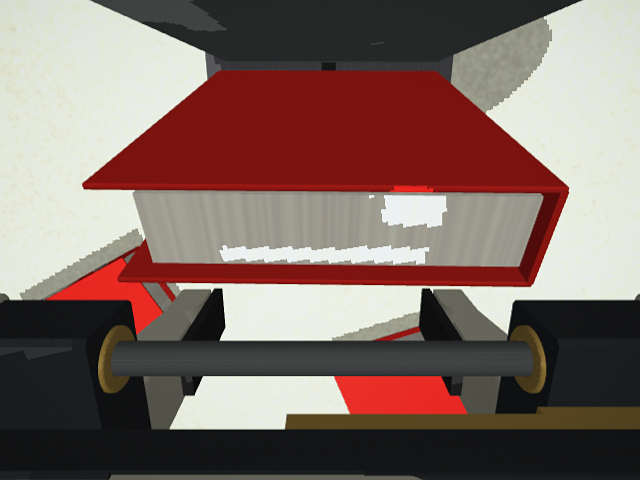

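The binder is square to the rack. Its top edge spans (120..560, 280), at y=66 mm and z=216 mm, which is about 15° of lean. The bookend is untouched, so I'll continue past the balance point.

Emit:
send_rows:
  motion:
    - {"travel": [0.005,0,0.001],"spin": 0}
    - {"travel": [0.005,0,0.001],"spin": 0}
    - {"travel": [0.005,0,0.001],"spin": 0}
    - {"travel": [0.005,0,0.001],"spin": 0}
    - {"travel": [0,0,0],"spin": 0}

```text
time_s: 4.63
tcp_pos: [0.5469, -0.0002, 0.1741]
eef_rot: [-179.3, 1.1, -103.1]
contact_force: [-0.4, -0.5, -0.1]
gripper_width: 0.0876
```

```bash
cat > look.py <<'E'
from h import *
rep()
p,d=r.capture('wrist')
P=rk(cloud('wrist',d));hsv=cv2.cvtColor(p,cv2.COLOR_BGR2HSV)
m=((hsv[...,0]<8)|(hsv[...,0]>172))&(hsv[...,1]>120)&(d>0)&(abs(P[...,0])<.11)&(P[...,1]<.12)&(P[...,2]>.15)&(P[...,2]<.225)
Q=P[m]
for x0 in(-.07,0,.07):
  e=Q[abs(Q[:,0]-x0)<.01]; print(x0,np.round(e[e[:,1].argmax()],4)) if len(e) else 0
E
python3 look.py
```

```text
4.6333 rack tcp [-0.0006  0.0562  0.1741] rot [-179.33    1.1  -103.1 ] F rack [-0.28 -0.55 -0.06] 0.08763956307348843
-0.07 [-0.0759  0.006   0.2237]
0 [0.0012 0.0057 0.224 ]
0.07 [0.0687 0.0058 0.2239]
```

The binder now stands upright, with its edge at y≈6 mm and z=224 mm at all three x positions. I'll back off and go down behind the tab.

Emit:
send_rows:
  motion:
    - {"travel": [-0.04,0,0],"spin": 0}
    - {"travel": [-0.04,0,0],"spin": 0}
    - {"travel": [-0.04,0,0],"spin": 0}
    - {"travel": [-0.01,0,0.01],"spin": 0}
    - {"travel": [0,0,0.01],"spin": 0}
  gripper: 0.1

```text
time_s: 5.1
tcp_pos: [0.5797, 0.1299, 0.1585]
eef_rot: [-179.1, 1.2, -103.5]
contact_force: [-0.9, -0.4, -1.2]
gripper_width: 0.0601
```

```bash
python3 -c "
from h import *
exec(open('look.py').read());rows([0.0,.175,.035],4)
r.capture('top');print([ (rk(W('top',x['at'])),x['conf']) for x in r.pinpoint('top','bookend_tab')[:1]+r.pinpoint('top','red_binder_mid')])"
```

```text
5.1 rack tcp [0.0015 0.1903 0.1585] rot [-179.09    1.25 -103.46] F rack [-0.75 -0.55 -1.18] 0.060117456591415985
[0.0041, 0.0005, 0.0302] -0.05
[0.0041, 0.0005, 0.0302] -0.05
[0.0041, 0.0005, 0.0302] -0.05
[0.0041, 0.0005, 0.0302] -0.05
[(array([-0.00205558,  0.13602375,  0.04917893]), 0.65), (array([ 0.00307877, -0.01690742,  0.11309485]), 0.86), (array([-0.08987111,  0.29716829,  0.01585733]), 0.67), (array([0.22982598, 0.21613824, 0.01718676]), 0.65), (array([-4.14728708e-05, -9.82963207e-04, -5.15382399e-04]), 0.41)]
```

Emit:
send_rows:
  motion:
    - {"travel": [0.004,0,0.03],"spin": 0}
    - {"travel": [0.004,0,0.03],"spin": 0}
    - {"travel": [0.004,0,0.03],"spin": 0}
    - {"travel": [0.004,0,0.03],"spin": 0}
    - {"travel": [0,0,0],"spin": 0}

```text
time_s: 5.72
tcp_pos: [0.5807, 0.1078, 0.0413]
eef_rot: [-178.6, 1.5, -103.9]
contact_force: [-0.8, -0.1, -1.5]
gripper_width: 0.0481
```

```bash
python3 -c "
from h import *
rep();rows([0.0,.15,.032],2)"
```

```text
5.7167 rack tcp [0.0075 0.1691 0.0413] rot [-178.62    1.54 -103.88] F rack [-0.74 -0.23 -1.54] 0.0481097315337631
[0.0097, 0.0038, 0.0043] -0.29
[0.0097, 0.0038, 0.0043] -0.29
```

Emit:
send_rows:
  motion:
    - {"travel": [0.01,0.004,0.005],"spin": -0.3}
    - {"travel": [0.01,0.003,0.004],"spin": -0.3}
    - {"travel": [0.007,0,0.001],"spin": 0}
    - {"travel": [0.007,0,0.001],"spin": 0}
    - {"travel": [0.007,0,0.001],"spin": 0}

```text
time_s: 6.13
tcp_pos: [0.5669, 0.0657, 0.0335]
eef_rot: [-178.3, 1.6, -103.3]
contact_force: [-0.3, 0.0, -0.3]
gripper_width: 0.0482
```

```bash
python3 -c "
from h import *
rep()
r.capture('top');print([ (rk(W('top',x['at'])),x['conf']) for x in r.pinpoint('top','bookend_tab')[:1]+r.pinpoint('top','red_binder_mid')[:2]])"
```

```text
6.1333 rack tcp [0.0038 0.1249 0.0335] rot [-178.32    1.61 -103.34] F rack [-0.31 -0.06 -0.31] 0.04818646887128408
[(array([-0.09239299,  0.2985388 ,  0.01603586]), 0.81), (array([0.22936878, 0.21531971, 0.0166759 ]), 0.7)]
```

```bash
python3 -c "
from h import *
p,d=r.capture('scene');cv2.imwrite('pics/s3.png',cv2.resize(p[120:320,220:420],None,fx=3,fy=3))"
```

```text
(no output)
```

View pics/s3.png

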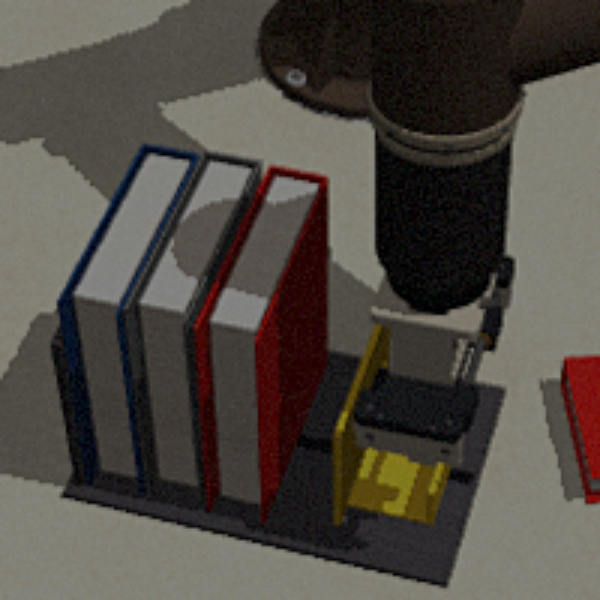

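```bash
python3 -c "
from h import *
rep()
s=r.get_state()
for q in([0,.1249,.0335],[0,.137,.049],[.055,.137,.049],[.075,.061,.118]): print(q,(proj('scene',wd(q))-[220,120])*3)
p,d=r.capture('wrist');cv2.imwrite('pics/w3.png',p)
print([(rk(W('wrist',x['at'])),x['conf']) for x in r.pinpoint('wrist','bookend_tab')])"
```

```text
6.3333 rack tcp [0.0035 0.1255 0.0329] rot [-178.35    1.6  -103.36] F rack [-0.01 -0.08 -0.16] 0.04837101388990364
[0, 0.1249, 0.0335] [435. 450.]
[0, 0.137, 0.049] [450. 441.]
[0.055, 0.137, 0.049] [432. 492.]
[0.075, 0.061, 0.118] [330. 435.]
[(array([-0.00083211,  0.13893295,  0.05252817]), 0.88)]
```

View pics/w3.png

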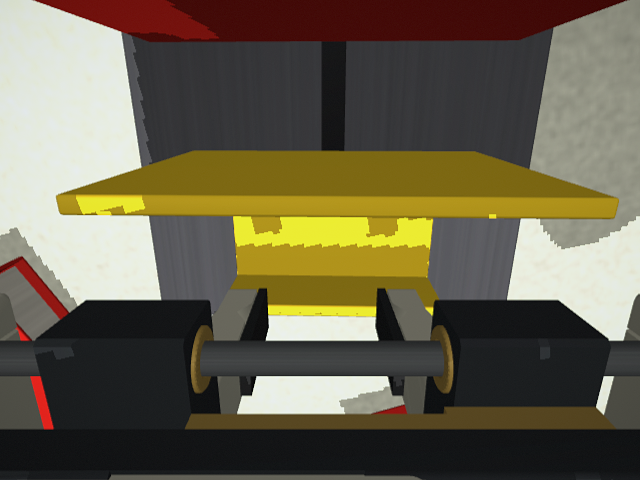

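```bash
python3 -c "
from h import *
np.set_printoptions(precision=4,suppress=True)
p,d=r.capture('wrist');P=rk(cloud('wrist',d))
s=r.get_state();print(proj('wrist',s['tcp_pos']),rk(r.get_calibration('wrist')['origin']),r.get_calibration('wrist')['orientation'],s['joints'],s['qd'])
for u,v in((335,165),(335,210),(335,265),(335,280),(335,300),(335,311),(255,300),(255,385),(390,330),(335,350),(335,60)): print(u,v,P[v,u])
p,d=r.capture('top');P=rk(cloud('top',d));h=cv2.cvtColor(p,cv2.COLOR_BGR2HSV)
m=(abs(h[...,0]-28)<8)&(h[...,1]>120)&(d>0)&(abs(P[...,0])<.09)&(P[...,1]>-.02)&(P[...,1]<.16);print(m.sum(),np.percentile(P[m],[3,50,97],axis=0) if m.any() else 0)
"
```

```text
[325. 279.] [-0.0007  0.0394  0.2204] [161.0594   1.6207 166.6641] [ 26.2251  18.7799 -26.0535  -0.2729 -42.9393 -39.3618] [ 0.1266  0.2085 -0.1307  0.1081  0.0287  0.0025]
335 165 [-0.0015  0.0614  0.0658]
335 210 [-0.0014  0.0656  0.1194]
335 265 [-0.0024  0.1255  0.0135]
335 280 [-0.0024  0.1315  0.0208]
335 300 [-0.0023  0.1312  0.0452]
335 311 [-0.0024  0.1348  0.0497]
255 300 [0.031  0.1154 0.0763]
255 385 [0.051  0.2193 0.0017]
390 330 [-0.0214  0.1145  0.0992]
335 350 [-0.0015  0.0916  0.1448]
335 60 [-0.0013  0.0182  0.0099]
182 [[-0.0507  0.0623  0.0067]
 [ 0.0069  0.0925  0.0131]
 [ 0.0617  0.1154  0.1217]]
```

```bash
python3 -c "
from h import *
np.set_printoptions(precision=4,suppress=True)
p,d=r.capture('wrist');P=rk(cloud('wrist',d))
for u in (240,262,380):
  for v in range(280,306,3): print(u,v,P[v,u],p[v,u])
"
```

```text
240 280 [0.0504 0.1314 0.0221] [ 19 104 124]
240 283 [0.0496 0.1316 0.0256] [ 17 104 124]
240 286 [0.0486 0.1313 0.0299] [ 17 104 124]
240 289 [0.0385 0.1136 0.0694] [ 73  98 104]
240 292 [0.0377 0.1133 0.0729] [ 92 102 104]
240 295 [0.037  0.1132 0.0759] [ 92 102 104]
240 298 [0.0364 0.1133 0.0784] [ 92 103 104]
240 301 [0.0357 0.1131 0.0813] [ 92 103 104]
240 304 [0.0354 0.1136 0.0829] [ 93 103 104]
262 280 [0.0382 0.1315 0.0216] [ 17 104 124]
262 283 [0.0374 0.1312 0.026 ] [ 18 104 123]
262 286 [0.0366 0.1308 0.0306] [ 18 106 126]
262 289 [0.0296 0.1149 0.0666] [19 12 12]
262 292 [0.0291 0.1151 0.069 ] [19 19 18]
262 295 [0.0286 0.1149 0.0723] [20 19 19]
262 298 [0.0281 0.1149 0.0749] [19 20 18]
262 301 [0.0276 0.1148 0.0779] [19 19 17]
262 304 [0.0274 0.1155 0.079 ] [14 14 13]
380 280 [-0.0277  0.1312  0.0204] [ 18 104 124]
380 283 [-0.0273  0.1313  0.024 ] [ 19 104 125]
380 286 [-0.0269  0.1315  0.0275] [ 19 107 127]
380 289 [-0.0218  0.1147  0.0656] [18 13 11]
380 292 [-0.0215  0.1147  0.0685] [19 19 16]
380 295 [-0.0211  0.1147  0.0714] [19 18 17]
380 298 [-0.0208  0.1145  0.0745] [19 18 17]
380 301 [-0.0209  0.1159  0.0744] [15 15 13]
380 304 [-0.0208  0.1168  0.0754] [13 14 13]
```

The wrist view shows the tab at (335,300), standing in front of the fingers. The depth puts the half-open fingertips at z≈66 mm, about 32 mm above the reported TCP, so they passed over the tab without touching it. I'll back off, shut the gripper and check again.

Emit:
send_rows:
  motion:
    - {"travel": [-0.03,0,-0.002],"spin": 0}
    - {"travel": [-0.03,0,-0.002],"spin": 0}
    - {"travel": [0,0,0],"spin": 0}

```text
time_s: 6.83
tcp_pos: [0.5802, 0.1262, 0.0377]
eef_rot: [-178.5, 1.5, -103.4]
contact_force: [-0.3, 0.8, -0.2]
gripper_width: 0.0482
```

Emit:
send_rows:
  motion:
    - {"travel": [0,0,0],"spin": 0}
    - {"travel": [0,0,0],"spin": 0}
    - {"travel": [0,0,0],"spin": 0}
    - {"travel": [0,0,0],"spin": 0}
    - {"travel": [0,0,0],"spin": 0}
  gripper: -1

```text
time_s: 7.25
tcp_pos: [0.5793, 0.1269, 0.0368]
eef_rot: [-178.5, 1.4, -103.3]
contact_force: [0.2, 0.2, -0.3]
gripper_width: 0.0205
```

```bash
python3 -c "
from h import *
np.set_printoptions(precision=4,suppress=True)
rep()
p,d=r.capture('wrist');P=rk(cloud('wrist',d));s=r.get_state();print(proj('wrist',s['tcp_pos']))
for u in (300,325,345):
  for v in range(262,306,4): print(u,v,P[v,u],p[v,u])
"
```

```text
7.25 rack tcp [0.0018 0.1873 0.0368] rot [-178.54    1.45 -103.3 ] F rack [ 0.11  0.26 -0.31] 0.02047061374070928
[325. 279.]
300 262 [0.0176 0.1921 0.0009] [230 241 236]
300 266 [0.0176 0.1946 0.0012] [226 241 236]
300 270 [0.0177 0.1972 0.0015] [230 241 236]
300 274 [0.0176 0.1994 0.0027] [226 240 236]
300 278 [0.0178 0.2027 0.0013] [227 241 236]
300 282 [0.0179 0.2056 0.001 ] [232 241 236]
300 286 [0.0179 0.2083 0.0011] [235 241 236]
300 290 [0.0179 0.2108 0.0018] [237 243 238]
300 294 [0.018  0.214  0.0009] [232 244 239]
300 298 [0.0181 0.2172 0.0003] [232 244 239]
300 302 [0.018  0.2192 0.0019] [228 243 239]
325 262 [0.0021 0.1913 0.0025] [232 241 236]
325 266 [0.0021 0.194  0.0024] [232 241 236]
325 270 [0.0021 0.1971 0.0012] [230 241 236]
325 274 [0.0021 0.1998 0.0013] [227 241 236]
325 278 [0.0021 0.2027 0.0008] [229 241 236]
325 282 [0.0021 0.2055 0.0009] [230 241 236]
325 286 [0.0021 0.2082 0.0009] [229 241 236]
325 290 [0.0021 0.2105 0.0019] [228 241 236]
325 294 [0.0021 0.2138 0.001 ] [233 241 236]
325 298 [0.0021 0.216  0.0022] [237 241 236]
325 302 [0.0021 0.2196 0.0007] [233 241 236]
345 262 [-0.0101  0.1915  0.0015] [228 241 236]
345 266 [-0.0102  0.1943  0.0014] [226 240 236]
345 270 [-0.0103  0.197   0.0012] [228 241 236]
345 274 [-0.0103  0.2     0.0007] [235 241 236]
345 278 [-0.0104  0.2027  0.0005] [235 241 236]
345 282 [-0.0104  0.2051  0.0013] [232 241 236]
345 286 [-0.0105  0.208   0.001 ] [229 242 237]
345 290 [-0.0078  0.1777  0.0687] [146 162 155]
345 294 [-0.0078  0.1793  0.0693] [107 119 114]
345 298 [-0.0079  0.1814  0.0691] [112 121 115]
345 302 [-0.0079  0.1834  0.069 ] [113 121 116]
```

Emit:
send_rows:
  motion:
    - {"travel": [0,0,0.01],"spin": 0}
    - {"travel": [0,0,0.01],"spin": 0}
    - {"travel": [0,0,0.005],"spin": 0}
    - {"travel": [0,0,0],"spin": 0}
    - {"travel": [0,0,0],"spin": 0}

```text
time_s: 7.72
tcp_pos: [0.5795, 0.1256, 0.0085]
eef_rot: [-178.6, 1.4, -103.4]
contact_force: [-0.0, -0.8, 0.3]
gripper_width: 0.0005
```

```bash
python3 -c "
from h import *
np.set_printoptions(precision=4,suppress=True)
rep()
p,d=r.capture('wrist');P=rk(cloud('wrist',d))
for u in (310,325,340):
  for v in range(276,312,5): print(u,v,P[v,u])
p,d=r.capture('scene');cv2.imwrite('pics/s4.png',cv2.resize(p[180:300,300:440],None,fx=5,fy=5))
"
```

```text
7.7167 rack tcp [0.0022 0.1861 0.0085] rot [-178.59    1.41 -103.43] F rack [ 0.16 -0.8   0.34] 0.00047569252168354066
310 276 [0.0101 0.1873 0.0015]
310 281 [0.0102 0.1904 0.0012]
310 286 [0.0102 0.1933 0.0015]
310 291 [0.0076 0.1739 0.047 ]
310 296 [0.0073 0.1735 0.0525]
310 301 [0.0071 0.1735 0.0567]
310 306 [0.0069 0.1744 0.0593]
310 311 [0.007  0.1768 0.059 ]
325 276 [0.002  0.1871 0.0019]
325 281 [0.002  0.1904 0.0012]
325 286 [0.002  0.1931 0.0018]
325 291 [0.0013 0.1749 0.0449]
325 296 [0.0012 0.1747 0.0499]
325 301 [0.0011 0.1753 0.0533]
325 306 [0.0011 0.1754 0.0573]
325 311 [0.001  0.1751 0.0618]
340 276 [-0.0062  0.1869  0.0022]
340 281 [-0.0062  0.1905  0.0009]
340 286 [-0.0063  0.1931  0.0016]
340 291 [-0.0051  0.1735  0.0476]
340 296 [-0.005   0.1738  0.0517]
340 301 [-0.0035  0.1452  0.1107]
340 306 [-0.0034  0.1449  0.1138]
340 311 [-0.0034  0.1453  0.1155]
```

View pics/s4.png

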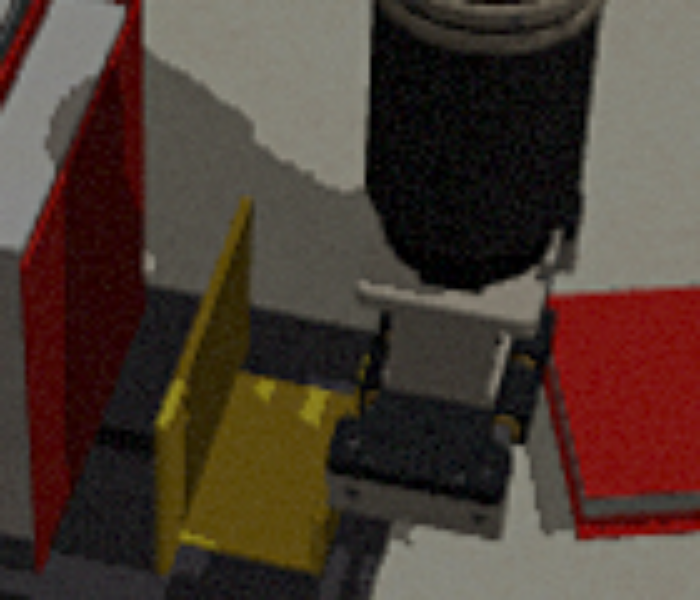

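The scene crop shows the shut gripper behind the tab, around (420,480). The wrist depth puts the fingertips at z≈43 mm, again about 34 mm above the reported TCP. I'll go a little lower for a solid overlap and watch the force.

Emit:
send_rows:
  motion:
    - {"travel": [0,0,0.004],"spin": 0}
    - {"travel": [0,0,0.004],"spin": 0}
    - {"travel": [0,0,0.002],"spin": 0}
    - {"travel": [0,0,0],"spin": 0}

```text
time_s: 8.15
tcp_pos: [0.5807, 0.1264, -0.0013]
eef_rot: [-178.5, 1.5, -103.4]
contact_force: [0.8, 0.1, 0.1]
gripper_width: 0.0006
```

```bash
python3 -c "
from h import *
np.set_printoptions(precision=4,suppress=True)
rep()
p,d=r.capture('wrist');P=rk(cloud('wrist',d))
for v in range(280,300,2): print(v,P[v,320])
"
```

```text
8.15 rack tcp [ 0.0032  0.1872 -0.0013] rot [-178.5     1.5  -103.41] F rack [0.77 0.3  0.12] 0.0006412419050050586
280 [0.0055 0.1862 0.0021]
282 [0.0055 0.1874 0.0019]
284 [0.0056 0.189  0.001 ]
286 [0.0056 0.19   0.0011]
288 [0.0046 0.1763 0.0317]
290 [0.0045 0.1761 0.0342]
292 [0.0044 0.1762 0.0359]
294 [0.0044 0.1763 0.0376]
296 [0.0043 0.1761 0.0398]
298 [0.0043 0.1759 0.0421]
```

Emit:
send_rows:
  motion:
    - {"travel": [0.012,0.001,0],"spin": 0}
    - {"travel": [0.012,0.001,0],"spin": 0}
    - {"travel": [0.01,0,0],"spin": 0}
    - {"travel": [0.007,0,0],"spin": 0}
    - {"travel": [0.007,0,0],"spin": 0}

```text
time_s: 8.62
tcp_pos: [0.5674, 0.0786, -0.002]
eef_rot: [-178.4, 1.6, -103.3]
contact_force: [-0.9, 5.4, -0.8]
gripper_width: 0.0003
```

```bash
cat > bk.py <<'E'
from h import *
np.set_printoptions(precision=4,suppress=True)
rep()
p,d=r.capture('wrist');P=rk(cloud('wrist',d));h=cv2.cvtColor(p,cv2.COLOR_BGR2HSV)
m=(abs(h[...,0]-28)<8)&(h[...,1]>120)&(d>0)&(abs(P[...,0])<.09)
t=m&(abs(P[...,2]-.118)<.005); print("plate top y",np.percentile(P[t][:,1],[3,50,97]) if t.any() else None)
m2=((h[...,0]<8)|(h[...,0]>172))&(h[...,1]>120)&(d>0)&(abs(P[...,0])<.11)&(abs(P[...,1])<.05)&(P[...,2]<.2)
for x in(-.07,0,.07):
  q=P[m2&(abs(P[...,0]-x)<.012)]; print("red face",x,len(q),np.percentile(q,[3,50,97],axis=0)[:,1:].tolist() if len(q) else 0)
E
python3 bk.py
```

```text
8.6167 rack tcp [ 0.0013  0.1376 -0.002 ] rot [-178.4     1.64 -103.32] F rack [-2.16  5.04 -0.77] 0.00028758690551351264
plate top y [0.0487 0.0507 0.053 ]
red face -0.07 0 0
red face 0 0 0
red face 0.07 0 0
```

The bookend is moving now, at about 5 N. I'll keep pushing.

Emit:
send_rows:
  motion:
    - {"travel": [0.008,0,0],"spin": 0}
    - {"travel": [0.008,0,0],"spin": 0}
    - {"travel": [0.007,0,0],"spin": 0}
    - {"travel": [0.007,0,0],"spin": 0}
    - {"travel": [0.006,0,0],"spin": 0}

```text
time_s: 9.08
tcp_pos: [0.5591, 0.0423, -0.0019]
eef_rot: [-178.3, 1.9, -103.4]
contact_force: [-1.5, 4.8, 0.4]
gripper_width: 0.0007
```

```bash
python3 bk.py
```

```text
9.0833 rack tcp [ 0.0016  0.1003 -0.0019] rot [-178.29    1.86 -103.4 ] F rack [-2.57  4.29  0.39] 0.0006695103333106971
plate top y [0.0115 0.0135 0.0158]
red face -0.07 679 [[0.008450804596356375, 0.009749670240358407], [0.008559665248904887, 0.06610557257945551], [0.008631763853952413, 0.10198966700715179]]
red face 0 2372 [[0.008369393287872836, 0.03260548600106354], [0.008517132722091678, 0.11313039847030174], [0.008609829920954186, 0.13089065762159893]]
red face 0.07 686 [[0.008229450291988887, 0.02144859753420326], [0.008332729058488409, 0.07379828134371483], [0.00841528783269045, 0.10485406423571669]]
```

Emit:
send_rows:
  motion:
    - {"travel": [0.004,0,0],"spin": 0}
    - {"travel": [0.004,0,0],"spin": 0}

```text
time_s: 9.3
tcp_pos: [0.5576, 0.0346, -0.0019]
eef_rot: [-178.2, 2.0, -103.5]
contact_force: [-2.7, 16.2, 1.7]
gripper_width: 0.0001
```

```bash
python3 bk.py
```

```text
9.3 rack tcp [ 0.0018  0.0925 -0.0019] rot [-178.23    1.97 -103.46] F rack [-6.38 15.18  1.68] 0.00012896789458487012
plate top y [0.0044 0.0061 0.0086]
red face -0.07 0 0
red face 0 171 [[0.0034681195991713098, 0.12314799516046736], [0.003492010293712036, 0.1256953744844072], [0.003518299472336289, 0.1284019373876816]]
red face 0.07 0 0
```

The force rose to 15 N, with the plate at y≈4 mm and the red face at 3.5 mm, so it's snug. Now I'll retreat.

Emit:
send_rows:
  motion:
    - {"travel": [-0.005,0,0],"spin": 0}
    - {"travel": [-0.03,0,0],"spin": 0}
    - {"travel": [-0.04,0,0],"spin": 0}
    - {"travel": [-0.03,0,-0.02],"spin": 0}
    - {"travel": [0,0,-0.04],"spin": 0}

```text
time_s: 9.77
tcp_pos: [0.5756, 0.133, 0.0556]
eef_rot: [-178.9, 1.3, -103.9]
contact_force: [1.9, 0.1, 0.4]
gripper_width: 0.0004
```

Emit:
send_rows:
  motion:
    - {"travel": [-0.01,0,-0.04],"spin": 0}
    - {"travel": [-0.01,0,-0.04],"spin": 0}
    - {"travel": [-0.01,0,-0.04],"spin": 0}
    - {"travel": [0,0,-0.03],"spin": 0}
    - {"travel": [0,0,0],"spin": 0}

```text
time_s: 10.18
tcp_pos: [0.5808, 0.1618, 0.219]
eef_rot: [-178.6, 1.2, -103.7]
contact_force: [0.7, 0.8, 0.8]
gripper_width: 0.0
```

```bash
python3 - <<'E'
from h import *
np.set_printoptions(precision=4,suppress=True)
exec(open('bk.py').read()); 
for n in("top","scene"):
    p,d=r.capture(n); cv2.imwrite(f"pics/{n}9.png",cv2.resize(p[120:320,220:420],None,fx=3,fy=3))
    for t in("red_binder_mid","bookend_tab","grey_binder_mid","blue_binder_mid","pen_pot","sanitiser","stapler"):
        for x in r.pinpoint(n,t)[:1]: w=W(n,x["at"]);print(n,t,round(x["conf"],2),w,rk(w))
    P=rk(cloud(n,d)); b=(abs(P[...,0])<.12)&(P[...,1]>-.16)&(P[...,1]<.03)&(P[...,2]>.2)&(P[...,2]<.235)
    print(cv2.minAreaRect((P[b][:,:2]*1000).astype(np.float32)),np.percentile(P[b][:,2],[5,50,95]))
E
```

```text
10.1833 rack tcp [-0.0048  0.2216  0.219 ] rot [-178.56    1.17 -103.68] F rack [0.49 0.92 0.78] 3.1475751216073606e-05
plate top y None
red face -0.07 0 0
red face 0 0 0
red face 0.07 0 0
top red_binder_mid 0.83 [0.8074 0.1046 0.0137] [0.2289 0.2181 0.0137]
top bookend_tab 0.61 [0.5548 0.0204 0.0501] [0.0024 0.078  0.0501]
top grey_binder_mid 0.81 [ 0.517  -0.1173  0.118 ] [-0.0027 -0.0646  0.118 ]
top blue_binder_mid 0.73 [ 0.5119 -0.1681  0.1141] [ 0.004  -0.1153  0.1141]
top pen_pot 0.82 [ 0.3894 -0.391   0.0015] [-0.0639 -0.3603  0.0015]
top sanitiser 0.94 [ 0.5257 -0.3958 -0.0026] [ 0.0699 -0.3337 -0.0026]
top stapler 0.74 [ 0.7054 -0.4271 -0.0003] [ 0.2519 -0.3228 -0.0003]
((-0.01171875, -69.39717102050781), (144.10035705566406, 185.08383178710938), 89.77167510986328) [0.2119 0.217  0.2238]
scene red_binder_mid 0.65 [ 0.5312 -0.0765  0.1122] [ 0.0018 -0.0217  0.1122]
scene bookend_tab 0.97 [0.5502 0.0267 0.0498] [-0.0035  0.0831  0.0498]
scene pen_pot 0.83 [ 0.3851 -0.3825 -0.0013] [-0.0701 -0.3531 -0.0013]
scene sanitiser 0.87 [ 0.5222 -0.389  -0.0008] [ 0.0649 -0.3279 -0.0008]
scene stapler 0.7 [ 0.7072 -0.4249 -0.0028] [ 0.2532 -0.3202 -0.0028]
((0.42455291748046875, -68.24842834472656), (146.24679565429688, 193.2755584716797), 89.7672119140625) [0.2061 0.2156 0.2222]
```

View pics/scene9.png

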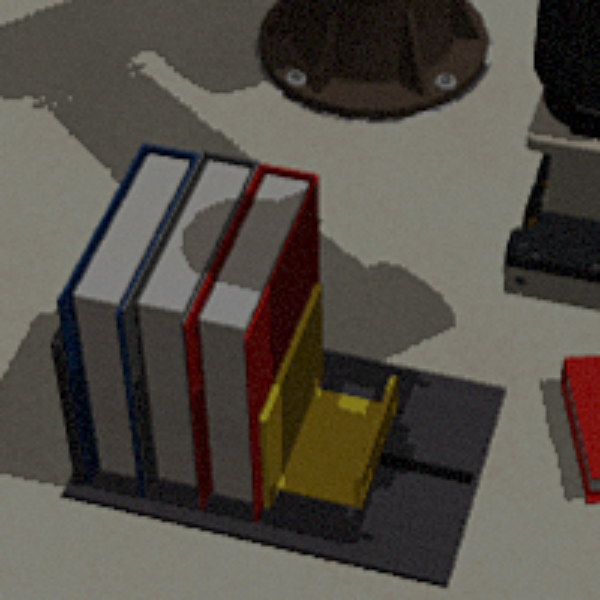

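The picture shows the red binder upright and square at (250,330), with the plate flat against it at (290,400) and the gripper clear. I'm handing the job in.

```bash
python3 -c "
from plant import r
r.close_job()"
```

```text
the job is handed in; nothing more can be done
```

I pushed the red binder upright by its overhanging top edge with the bookend still out at about 12 mm. Then I pushed the bookend by its tab until the force rose to about 15 N, backed the gripper clear, and handed the job in at about 10.5 s of the 48 s allowed. No verdict came back.

**Last checks**
- **Red binder:** centre at about rack y = -22 mm, x = 2 mm, z = 112 mm. The row of three binders is square with the rack to about 0.3°.
- **Bookend:** the two cameras put the tab at y = 78 and 83 mm, so the slide is between 0.066 and 0.071 m. The close-up during the push showed the plate within about 1 mm of the binder.
- **Everything else:** the pen pot, bottle and stapler read where they were at the start, to within the detectors' scatter (up to about 6 mm). The blue and grey binders look upright and in place.

**What failed or disagreed**
- **Missed first push:** my first try at the tab passed over it without touching. The wrist depth showed the fingertips ending about 32 mm above the reported TCP, so I shut the gripper, went lower and pushed again.
- **Force on the binder:** brief upward forces of 15–18 N showed up while I pushed the binder, probably because the fingertips were barely below its edge. They were gone whenever the arm paused.
- **Final top view:** the network found only a small red binder lying flat, not the one in the rack. The red binder's final position comes from the scene camera and the depth readings.

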